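# Lay the press plate on a pile of filmed covers

## Robot

A 7-joint arm with a two-finger parallel gripper is mounted at the origin on the work surface. World frame = base frame: x ahead of the robot, y to its left, z up, the work surface at z = 0. Lengths are in m, angles in rad, forces in N, time in s.
With the tool pointing down it reaches from about 0.4 to 0.85 m from the base axis. Payload 4.5 kg.
Tool frame: the origin (TCP) lies between the finger pads; the fingertips stand 8 mm ahead of it and the grasp point (between the pads) lies 11 mm behind it; z points along the fingers, y is the direction in which the jaws open and shut (so a half turn about z gives the same grasp; the last joint's range is limited). The gripper opens to 88 mm and grips with 3 to 60 N. Pads are 18 mm wide; open, the fingers measure 123 mm over their backs; the gripper's body (75 mm by 187 mm) begins 45 mm behind the grasp point.
Start: joints at [-1.298, 0.689, -0.195, 1.565, 0.157, 0.902, -0.215], TCP at [0.148, 0.607, 0.247] pointing down, gripper open.
Joint ranges: [-3.01, 3.01], [-0.46, 2.08], [-1.47, 1.51], [0.13, 2.56], [-1, 4.14], [0.04, 2.09], [-2.66, 2.66]. Speed limits (rad/s): [2.57, 2.57, 3.14, 3.14, 3.14, 3.14, 3.14].

## Interface

Orientations are given as a unit quaternion [x, y, z, w].
In Python, from plant import r gives the robot as it stands.
- The arm moves only by the tool carry_out, never from a script. Its argument "commands" is a list that holds one entry, the list of rows, each a list of 7 numbers: the turn, a rotation vector about the tool's x, y, z in rad, then the shift along the tool's x, y, z in cm, then the finger opening in cm, from 0 to 8.81. A call has 1 to 10 rows; each row is the pose to reach, as a shift and turn from the pose commanded when the call began, along the tool's axes at that moment; what a row does not reach only later rows make up. A row lasts 1/12 s, in which the tool goes at most 41.7 mm and 7.16 degrees, less where a joint would pass 70% of its speed; a pose out of reach is approached as far as the arm can. A call with a gripper value outside its range is refused whole. The fingers move at their own pace and stop on an object; "force" is the grip in N (left out, the last holds). Time passes only in rows, so rows that repeat a pose let the fingers close. It gives the time, the measured TCP pose, the force and the opening at its end, in the units of the state.
- r.get_state(): the state, without advancing time (a new reading comes with each control period).
- r.snapshot(name): name is "side" or "top"; returns a dict with "pixels" (384x512x3 uint8, red, green, blue), "mtx" (3x3 intrinsics, pixels), "xyz" and "rotation" of the camera in the world. Camera axes: x right, y down, z forward; pixel columns grow to the right and rows downward; lengths in m; the calibration is good to about 2 mm. A picture is of the moment at which its call begins. There is no depth.
- r.finish_job(): hands the job in, once; it reports no verdict.
The state is a dict: "clock": time; "q": joint angles; "qd": joint speeds; "joint_torque": joint torques, N m; "tool_pos": TCP position; "eef_rot": TCP orientation; "contact_force": force on the tool from outside, world axes, zero at the start; "moment": the same for the moment, N m; "opening": opening from 0.0 (shut) to 1.0 (fully open).
Only numpy, scipy, OpenCV 4.12 (cv2) and the standard library are available. Lean on these libraries where they do the work, as an engineer would, in place of code of your own. Each camera call takes 0.05 s, during which the arm holds its last target.

## Task

Pick up the press plate with the blue grip and lay it flat and squarely on top of the pile of blue-filmed covers. How high the pile stands is not known, so lower the plate gently until you feel it rest on the pile, and only then let go; never drop it or ram it down. Leave the press plate with the black grip and the pile of black trays alone.

Things in the scene. Friction and masses are not known exactly. Their poses are not given: they have to be found in the camera images.
- blue_press_grip (a point): Centre of the BLUE grip block of a press plate lying flat on the table. Aluminium plate, grey foam under it, 96 mm along its x, 136 along y, 12 thick in all, about 0.45 kg. The block on its middle is 28 mm wide along x (pinch it across this), 64 along y, 50 tall. This point, mid-block, is 37 mm above the plate's underside, 25 above its top face. x, y: the plate's own axes; z up.
- black_press_grip (a point): The same point of an identical press plate with a BLACK grip: it belongs to another job and is to be left alone.
- blue_nest: Aluminium frame, fixed, 123 (x) by 161 (y) by 50 mm high, round the pile of BLUE-filmed covers. Origin on the table under its centre, z up. The pile, centred and square in it, is flat, 100 (x) by 140 (y) mm; its top is 65 to 140 mm above the table, above the frame; the origin does not tell where. Foam below gives 1 mm per 3 N after the first 5 N, at most 12 mm.
- black_nest: An identical frame with a pile of BLACK trays (same outline, its own unknown height, also 65 to 140 mm): leave it alone.

How it is judged:
By the outcome, as a careful person would: the job done as asked, in the order asked, and still so for the second after the job is handed in, with the robot touching nothing.
It also fails if it takes over 35 s, if anything falls off the work surface, if the arm or the gripper's body presses on something with over 40 N, if the wrist force passes 120 N, or if a joint passes its speed limit or range.

## Working session

There is one attempt and no reset: what is moved stays moved. The work goes in short steps, Python scripts to look and compute and a tool call to move; the robot and the scene stay as the last step left them, time stands still between calls to the robot, and variables do not carry over. Pictures are saved under pics/ and viewed, and the job is handed in when it is done.

Besides the shell and the picture viewer there is one more tool, called after "Request:" as name(argument=value, ...) on one line, values as JSON. carry_out: Moves the arm, as the interface text tells. Its arguments: {"type":"object","properties":{"commands":{"type":"array"},"force":{"type":"number"}},"required":["commands"]}

```bash
ls; mkdir -p pics; python3 - <<'E'
from plant import r
import cv2,json,numpy as np
print(r.get_state())
for n in("side","top"):
    s=r.snapshot(n); cv2.imwrite(f"pics/{n}0.png",s["pixels"][:,:,::-1]); print(n,s["mtx"],s["xyz"],s["rotation"])
    np.savez(f"{n}0.npz",**s)
E
```

```text
pics
{'clock': 0.0, 'q': array([-1.29817182,  0.69001088, -0.19456798,  1.56634194,  0.15728786,
        0.90252093, -0.21513343]), 'qd': array([-1.16348834e-03, -5.66560921e-04, -1.27448956e-04,  5.27319695e-04,
        7.55557204e-04,  4.75063317e-05, -1.99517051e-04]), 'joint_torque': array([-7.86885321e-04, -5.27564728e+01, -1.26742154e+00, -1.53435159e+01,
       -5.27037028e-02,  6.24405118e-03,  1.65513147e-04]), 'tool_pos': array([0.14771876, 0.60664432, 0.24589518]), 'eef_rot': array([ 1.19086482e-01,  9.92883437e-01, -9.41302185e-04, -6.56254604e-05]), 'contact_force': array([0.18119857, 0.29743588, 0.74813368]), 'moment': array([ 0.02548793,  0.01783121, -0.00882105]), 'opening': 1.002585477365732}
side [[420.81619628   0.         257.22630329]
 [  0.         420.81619628 194.53870633]
 [  0.           0.           1.        ]] [ 0.26291713 -0.55498751  0.41495652] [ 0.84250435 -0.1966651   0.11179275 -0.48888816]
top [[480.89914738   0.         255.13591043]
 [  0.         480.89914738 186.60363538]
 [  0.           0.           1.        ]] [0.38293391 0.01631815 1.02453456] [ 0.7151218  -0.69474621  0.06057586 -0.04752967]
```

View pics/side0.png

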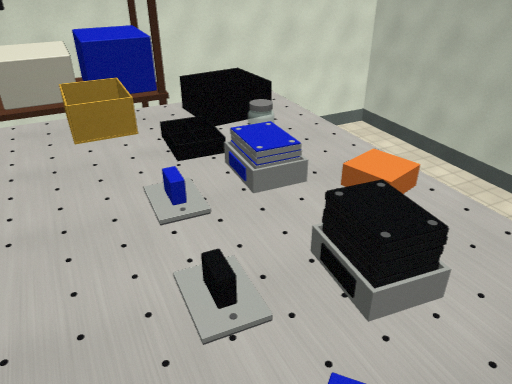

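View pics/top0.png

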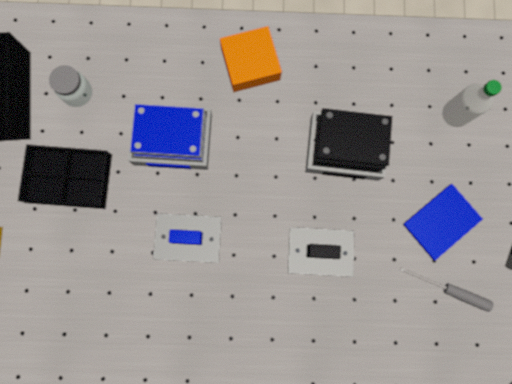

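The side view shows the blue grip at about (175,185) and the blue pile at about (265,145). In the top view the blue grip is at about (185,237) and the pile at about (168,132). Next I'll measure both by colour masks.

```bash
cat > h.py <<'E'
import numpy as np,cv2
from scipy.spatial.transform import Rotation as R
def load(n,i=0): return dict(np.load(f"{n}{i}.npz"))
def ray(s,uv):
    uv=np.atleast_2d(np.asarray(uv,float)); d=np.c_[uv,np.ones(len(uv))]@np.linalg.inv(s["mtx"]).T
    return s["xyz"],d@R.from_quat(s["rotation"]).as_matrix().T
def onz(s,uv,z):
    c,d=ray(s,uv); return c+d*((z-c[2])/d[:,2])[:,None]
def proj(s,P):
    p=(np.atleast_2d(P)-s["xyz"])@R.from_quat(s["rotation"]).as_matrix()@s["mtx"].T; return p[:,:2]/p[:,2:]
def tri(s1,u1,s2,u2):
    A=[];b=[]
    for s,u in((s1,u1),(s2,u2)):
        c,d=ray(s,u); d=d[0]/np.linalg.norm(d); M=np.eye(3)-np.outer(d,d); A.append(M);b.append(M@c)
    A=np.vstack(A);b=np.hstack(b); x,_,_,_=np.linalg.lstsq(A,b,rcond=None); return x,np.linalg.norm(A@x-b)
def comps(mask,minA=60):
    n,l,st,c=cv2.connectedComponentsWithStats(mask.astype(np.uint8)); return [(st[i],c[i],l==i) for i in range(1,n) if st[i][4]>=minA]
E
python3 - <<'E'
from h import *
for n in("side","top"):
    s=load(n);p=s["pixels"].astype(int); m=(p[...,2]>90)&(p[...,2]>p[...,0]*2)&(p[...,2]>p[...,1]*2)
    for st,c,l in comps(m,30):
        cn,_=cv2.findContours(l.astype(np.uint8),0,2); rr=cv2.minAreaRect(max(cn,key=len))
        ap=cv2.approxPolyDP(max(cn,key=len),5,True)[:,0].tolist()
        print(n,st,c.round(1),rr,ap, onz(s,c,0.06).round(3))
    cv2.imwrite(f"pics/{n}_c.png",cv2.resize(s["pixels"][90:290,100:330] if n=="top" else s["pixels"][100:240,120:330],None,fx=3,fy=3,interpolation=2)[:,:,::-1][:600,:800])
E
```

```text
side [  72   25   85   69 4199] [116.3  55.9] ((114.12228393554688, 59.41703414916992), (70.90583801269531, 75.72979736328125), 82.40535736083984) [[149, 36], [132, 25], [72, 30], [83, 79], [116, 76], [130, 93], [156, 89]] [[0.522 1.262 0.06 ]]
side [ 231  121   69   31 1154] [264.4 135.9] ((265.0735778808594, 135.3924560546875), (28.31900405883789, 64.2552719116211), 79.3803482055664) [[299, 143], [270, 121], [231, 128], [256, 151]] [[0.666 0.232 0.06 ]]
side [231 140  31  25  46] [246.7 154.9] ((244.8292999267578, 153.46340942382812), (38.41874694824219, 3.7481703758239746), 38.65980911254883) [[231, 140], [261, 164]] [[0.587 0.157 0.06 ]]
side [229 151  17  30 228] [237.3 165.6] ((237.2172393798828, 165.306884765625), (32.30469512939453, 9.384140014648438), 48.36646270751953) [[229, 151], [230, 164], [245, 180], [245, 167]] [[0.55 0.12 0.06]]
side [162 166  24  39 657] [174.  185.1] ((174.13462829589844, 185.17308044433594), (37.654296875, 20.199962615966797), 78.69007110595703) [[174, 166], [162, 170], [176, 204], [185, 202]] [[0.418 0.098 0.06 ]]
side [328 373  37  11 224] [341.
[... 252 characters left out ...]
64) [[135, 106], [132, 151], [198, 154], [201, 109]] [[0.645 0.186 0.06 ]]
top [146 163  44   5 111] [167.5 165.2] ((167.48443603515625, 165.24905395507812), (43.165771484375, 2.5575098991394043), 3.5763344764709473) [[146, 163], [189, 167]] [[0.571 0.18  0.06 ]]
top [ 404  185   78   76 2986] [442.4 221.5] ((442.57696533203125, 221.38461303710938), (47.735496520996094, 63.3171501159668), 49.635467529296875) [[452, 185], [404, 224], [434, 260], [481, 219]] [[ 0.472 -0.38   0.06 ]]
top [169 230  33  14 409] [185.1 236.6] ((185.0775909423828, 236.68104553222656), (31.944780349731445, 12.860123634338379), 3.3664605617523193) [[170, 230], [171, 242], [200, 243], [198, 231]] [[0.427 0.137 0.06 ]]
```

View pics/top_c.png

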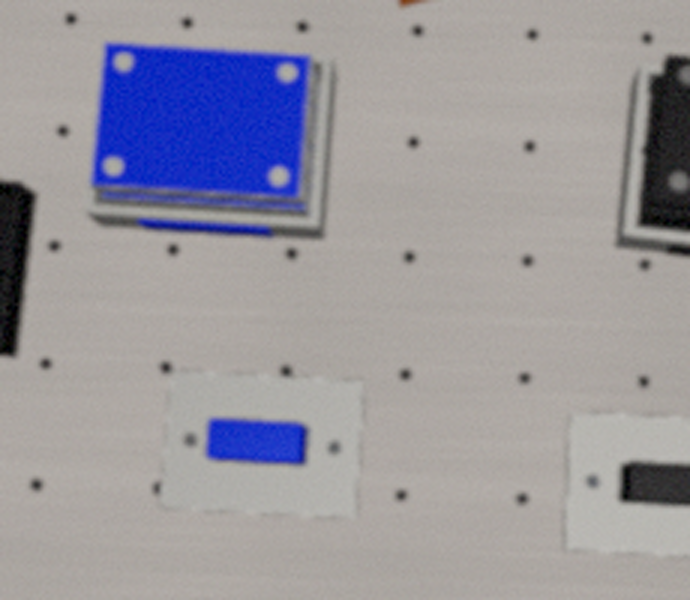

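View pics/side_c.png

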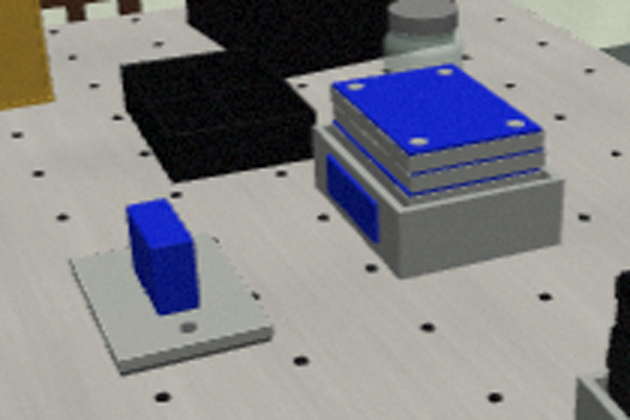

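The crops show four light studs on the pile's top film and a rivet on either side of the blue grip. I'll triangulate the studs and cross-check the grip by plate corners, rivets and block mask.

```bash
python3 - <<'E'
from h import *
t=load("top");s=load("side")
def blob(im,uv,dark,r=5):
    u,v=np.round(uv).astype(int); g=im["pixels"][v-r:v+r+1,u-r:u+r+1].astype(float)
    x=g[...,0]; w=(np.median(x)-x if dark else x-np.median(x)); w[w<0.4*w.max()]=0
    n,l=cv2.connectedComponents((w>0).astype(np.uint8)); k=l[r,r] or l[np.unravel_index(w.argmax(),w.shape)]; w=w*(l==k)
    yy,xx=np.mgrid[-r:r+1,-r:r+1]; return np.array([u+(w*xx).sum()/w.sum(),v+(w*yy).sum()/w.sum()])
T=[blob(t,p,0) for p in[(141,110.7),(195.7,114),(193,148.7),(137.7,145.3)]]
S=[blob(s,p,0,4) for p in[(268.7,124),(292,141),(260,147),(238.7,128.7)]]
print(np.round(T,1).tolist(),np.round(S,1).tolist())
P=[]
for a,b in zip(T,S):
    x,e=tri(t,a,s,b);P.append(x);print(x.round(4),round(e,4))
P=np.array(P);c=P.mean(0);print("pile centre",c.round(4),"sides",np.linalg.norm(P-np.roll(P,-1,0),axis=1).round(4))
y1=(P[0]-P[1]+P[3]-P[2]);x1=(P[0]-P[3]+P[1]-P[2]);print("yaw x,y axis deg",np.degrees(np.arctan2(x1[1],x1[0])),np.degrees(np.arctan2(-y1[0],y1[1])))
Q=onz(t,T,c[2]);y1=Q[0]-Q[1]+Q[3]-Q[2];x1=Q[0]-Q[3]+Q[1]-Q[2];print("top only",Q.mean(0),np.degrees(np.arctan2(x1[1],x1[0])),np.degrees(np.arctan2(-y1[0],y1[1])))
# pile film corners from approx
C=onz(t,[(135,106),(201,109),(198,154),(132,151)],c[2]);print("film sides",np.linalg.norm(C-np.roll(C,-1,0),axis=1).round(3),C.mean(0).round(4))
# label on frame front bottom?
# rivets
rv=[blob(t,p,1,4) for p in[(163.3,236.7),(211.3,239)]]
G=onz(t,rv,0.012);d=G[0]-G[1];print("rivets",np.round(rv,1).tolist(),G.round(4).tolist(),G.mean(0).round(4),np.linalg.norm(d),np.degrees(np.arctan2(-d[0],d[1])))
for z in(.012,): 
    for uv in[(155,214),(221,216.5),(219,262),(154,259)]: print("plate crn",onz(t,uv,z).round(4)[0])
g=blob(s,(120+188/3,100+328/3),1,3);print("side rivet -y",g,onz(s,g,.012).round(4))
# block top face in top view
p=t["pixels"].astype(int);print(p[226:248,166:206,2][::2,::2])
E
```

```text
[[140.8, 110.1], [195.3, 113.7], [192.5, 148.3], [137.3, 145.0]] [[267.8, 123.4], [291.4, 140.6], [259.0, 146.6], [237.9, 128.4]]
[0.6762 0.2355 0.0867] 0.0005
[0.6726 0.1257 0.0869] 0.0002
[0.601  0.1279 0.0868] 0.0004
[0.6043 0.2377 0.0866] 0.0002
pile centre [0.6385 0.1817 0.0867] sides [0.1099 0.0717 0.1099 0.072 ]
yaw x,y axis deg -1.7485199437601566 -1.803950238875997
top only [0.63874079 0.18159048 0.08673995] -1.7320825809233587 -1.7895276602990295
film sides [0.133 0.093 0.131 0.093] [0.6374 0.1814 0.0867]
rivets [[163.1, 236.3], [210.9, 238.7]] [[0.4285, 0.1892, 0.012], [0.4263, 0.0892, 0.012]] [0.4274 0.1392 0.012 ] 0.10006580055688633 -1.2709399112831832
plate crn [0.4747 0.2087 0.012 ]
plate crn [0.4735 0.0699 0.012 ]
plate crn [0.3787 0.0704 0.012 ]
plate crn [0.3812 0.2052 0.012 ]
side rivet -y [182.31898067 208.80843585] [[0.4265 0.0913 0.012 ]]
[[166 167 167 169 169 168 170 169 171 169 171 172 169 170 169 170 172 170
  170 169]
 [167 168 168 169 169 165 166 163 163 162 162 169 169 169 168 170 169 169
  171 172]
 [164 169 185 189 190 188 185 179 178 182 178 180 181 177 172 167 164 163
  168 172]
 [166 164 194 197 197 197 199 198 198 200 200 197 198 201 197 198 197 166
  147 170]
 [164 167 193 196 196 195 198 199 197 200 199 200 199 200 199 201 200 171
  134 170]
 [155 175 198 199 199 198 199 199 200 200 200 201 201 202 201 203 202 168
  140 171]
 [162 169 196 202 201 197 199 199 200 200 202 202 202 201 199 202 201 164
  139 171]
 [167 167 195 199 199 202 203 200 204 201 200 203 203 202 203 203 202 162
  144 172]
 [168 168 179 181 182 179 184 184 189 190 195 199 201 203 203 202 198 152
  148 174]
 [167 171 164 156 156 159 153 151 154 152 156 153 152 153 153 151 150 132
  158 173]
 [169 169 167 169 170 170 169 172 171 171 172 168 170 169 171 168 168 165
  170 171]]
```

```bash
cat >> h.py <<'E'
def togo(pos,yaw_y):
    """tool-frame turn (rad) and shift (cm) to TCP pos, tool down with tool y at world angle yaw_y (deg)"""
    from plant import r
    st=r.get_state(); Rm=R.from_quat(st["eef_rot"])
    a=np.radians(yaw_y); y=np.array([np.cos(a),np.sin(a),0]); z=np.array([0,0,-1.]); Rt=R.from_matrix(np.c_[np.cross(y,z),y,z])
    print("t",round(st["clock"],2),"pos",st["tool_pos"].round(4),"F",st["contact_force"].round(2),"M",st["moment"].round(2),"op",round(st["opening"],3),"q",st["q"].round(2))
    print("turn",(Rm.inv()*Rt).as_rotvec().round(4),"shift cm",(Rm.inv().apply(np.array(pos)-st["tool_pos"])*100).round(2))
E
python3 -c "
from h import *
togo([.427,.139,.20],-1.35)"
```

```text
t 0.1 pos [0.1477 0.6067 0.246 ] F [0.15 0.4  0.16] M [0.01 0.   0.01] op 0.999 q [-1.3   0.69 -0.19  1.57  0.16  0.9  -0.22]
turn [-1.3000e-03  1.2000e-03  1.3556e+00] shift cm [-38.19 -38.84   4.67]
```

Request:
carry_out(commands=[[[0,0,0.04,-1,-1,0,8.8],[0,0,0.12,-3,-3,0,8.8],[0,0,0.22,-5.5,-5.5,0,8.8],[0,0,0.32,-8,-8.1,0,8.8],[0,0,0.42,-10.5,-10.7,0,8.8],[0,0,0.52,-13,-13.2,0,8.8],[0,0,0.62,-15.5,-15.8,0,8.8],[0,0,0.72,-18,-18.3,0,8.8],[0,0,0.82,-20.5,-20.9,0,8.8],[0,0,0.92,-23,-23.4,0,8.8]]])

```text
clock: 0.93
tool_pos: [0.3163, 0.3237, 0.2466]
eef_rot: [0.549, 0.836, -0.0, -0.0]
contact_force: [0.9, 0.8, -0.3]
opening: 0.998
```

```bash
python3 -c "
from h import *
togo([.427,.139,.15],-1.35)"
```

```text
t 0.93 pos [0.3163 0.3237 0.2466] F [ 0.93  0.76 -0.27] M [-0.06 -0.02  0.03] op 0.998 q [-0.92  0.47  0.03  2.07 -0.03  0.6  -0.46]
turn [-4.000e-04  3.000e-04  4.309e-01] shift cm [-21.34   2.85   9.67]
```

Request:
carry_out(commands=[[[0,0,0.06,-2.5,0.3,0,8.8],[0,0,0.12,-5.2,0.7,0.5,8.8],[0,0,0.18,-8,1.1,1.5,8.8],[0,0,0.24,-10.8,1.4,3,8.8],[0,0,0.3,-13.6,1.8,4.5,8.8],[0,0,0.36,-16.4,2.2,6.2,8.8],[0,0,0.4,-18.8,2.5,7.8,8.8],[0,0,0.42,-20.5,2.7,9,8.8],[0,0,0.43,-21.3,2.8,9.7,8.8],[0,0,0.43,-21.3,2.8,9.7,8.8]]])

```text
clock: 1.77
tool_pos: [0.427, 0.1397, 0.1486]
eef_rot: [0.715, 0.699, -0.001, -0.0]
contact_force: [-0.5, 0.6, 0.6]
opening: 0.999
```

```bash
python3 - <<'E'
from h import *
from plant import r
togo([.427,.139,.028],-1.35)
s=r.snapshot("side");cv2.imwrite("pics/side1.png",s["pixels"][:,:,::-1])
togo([.427,.139,.028],-1.35)
E
```

```text
t 1.77 pos [0.427  0.1397 0.1486] F [-0.49  0.58  0.59] M [-0.08  0.05  0.02] op 0.999 q [-0.46  0.65  0.06  2.18 -0.12  0.31 -0.32]
turn [-0.0018  0.0016  0.0021] shift cm [-0.05  0.02 12.06]
t 1.82 pos [0.4266 0.1414 0.1493] F [ 0.47 -0.21 -0.2 ] M [-0.01  0.12 -0.05] op 1.0 q [-0.46  0.65  0.06  2.18 -0.12  0.31 -0.32]
turn [-0.0014  0.0003  0.0049] shift cm [-0.23  0.06 12.13]
```

View pics/side1.png

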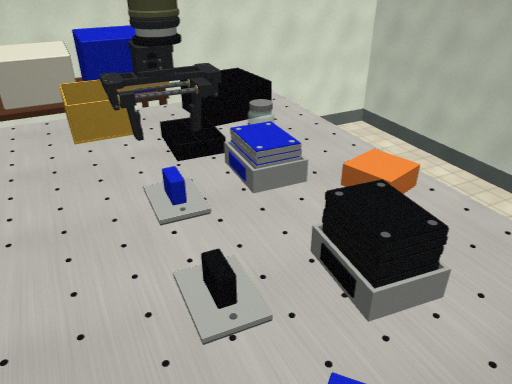

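The fingertips, at (138,138) and (196,130), straddle the blue block at (174,185) from above. Now I'll descend.

Request:
carry_out(commands=[[[0,0,0,-0.1,0,1,8.8],[0,0,0,-0.1,0,3,8.8],[0,0,0,-0.1,0,5,8.8],[0,0,0,-0.1,0,7,8.8],[0,0,0,-0.1,0,8.8,8.8],[0,0,0,-0.1,0,10.2,8.8],[0,0,0,-0.1,0,11.2,8.8],[0,0,0,-0.1,0,11.8,8.8],[0,0,0,-0.1,0,12.1,8.8],[0,0,0,-0.1,0,12.1,8.8]]])

```text
clock: 2.65
tool_pos: [0.431, 0.144, 0.0323]
eef_rot: [0.712, 0.702, -0.002, -0.002]
contact_force: [0.8, -0.4, 0.5]
opening: 1.001
```

```bash
python3 - <<'E'
from h import *
from plant import r
togo([.427,.139,.028],-1.35)
for n in("side","top"):
    s=r.snapshot(n)["pixels"];c=s[120:260,90:300] if n=="side" else s[150:300,90:290]
    cv2.imwrite(f"pics/{n}2.png",cv2.resize(c,None,fx=3,fy=3)[:,:,::-1])
togo([.427,.139,.028],-1.35)
E
```

```text
t 2.65 pos [0.431  0.144  0.0323] F [ 0.8  -0.41  0.46] M [-0.12  0.12 -0.01] op 1.001 q [-0.44  0.91  0.03  2.2  -0.61  0.04  0.17]
turn [-0.0068  0.0002  0.0083] shift cm [-0.51 -0.39  0.43]
t 2.75 pos [0.4306 0.1436 0.0326] F [-0.12  0.05  1.21] M [-0.08  0.09 -0.05] op 0.997 q [-0.44  0.91  0.03  2.21 -0.6   0.04  0.16]
turn [-0.007   0.0007  0.0063] shift cm [-0.47 -0.35  0.46]
```

View pics/side2.png

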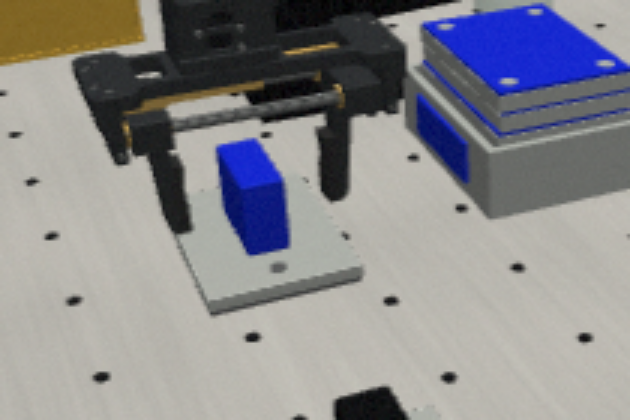

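View pics/top2.png

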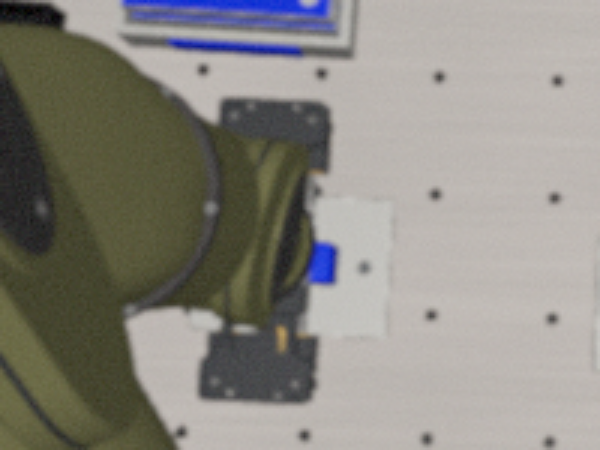

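Side view: the fingers straddle the block at crop (250,195). The arm stopped about 4 mm short with joint 6 at its lower limit (0.04). I'll grasp a bit higher, where there is reach.

Request:
carry_out(commands=[[[0,0,0,0,0,-0.3,8.8],[0,0,0,0,0,-0.7,8.8],[0,0,0,0,0,-1.0,8.8],[0,0,0,0,0,-1.0,8.8]]])

```text
clock: 3.08
tool_pos: [0.4309, 0.1422, 0.043]
eef_rot: [0.713, 0.701, -0.003, -0.002]
contact_force: [0.2, -0.2, 0.9]
opening: 1.002
```

```bash
python3 - <<'E'
from h import *
togo([.427,.139,.038],-1.35)
from plant import r
print(r.get_state()["q"])
E
```

```text
t 3.08 pos [0.4309 0.1422 0.043 ] F [ 0.24 -0.24  0.9 ] M [-0.04  0.01 -0.03] op 1.002 q [-0.45  0.88  0.05  2.21 -0.59  0.07  0.16]
turn [-0.0064  0.0018  0.0062] shift cm [-0.33 -0.38  0.5 ]
[-0.44948687  0.88403486  0.04899596  2.20673956 -0.59294996  0.06983678
  0.15627615]
```

Request:
carry_out(commands=[[[-0.003,0.001,0.003,-0.2,-0.2,0,8.8],[-0.006,0.002,0.006,-0.3,-0.4,0,8.8],[-0.006,0.002,0.006,-0.3,-0.4,0.2,8.8],[-0.006,0.002,0.006,-0.3,-0.4,0.3,8.8],[-0.006,0.002,0.006,-0.3,-0.4,0.3,8.8]]])

```text
clock: 3.5
tool_pos: [0.4259, 0.1386, 0.0388]
eef_rot: [0.716, 0.698, -0.001, -0.001]
contact_force: [0.3, 0.2, -0.7]
opening: 1.0
```

```bash
python3 - <<'E'
from h import *
togo([.427,.139,.038],-1.35)
from plant import r
print(r.get_state()["q"])
E
```

```text
t 3.5 pos [0.4259 0.1386 0.0388] F [ 0.32  0.21 -0.73] M [-0.05  0.05 -0.02] op 1.0 q [-0.44  0.89  0.04  2.23 -0.95  0.04  0.51]
turn [-0.0026  0.0008 -0.0018] shift cm [0.04 0.11 0.08]
[-0.44408974  0.89242424  0.0443741   2.22742223 -0.95141373  0.04294222
  0.50944064]
```

Request:
carry_out(commands=[[[0,0,0,0,0,0,5],[0,0,0,0,0,0,4],[0,0,0,0,0,0,3.4],[0,0,0,0,0,0,3],[0,0,0,0,0,0,2.6],[0,0,0,0,0,0,2],[0,0,0,0,0,0,1],[0,0,0,0,0,0,0],[0,0,0,0,0,0,0],[0,0,0,0,0,0,0]]], force=30)

```text
clock: 4.33
tool_pos: [0.4268, 0.139, 0.0391]
eef_rot: [0.716, 0.699, -0.0, -0.0]
contact_force: [0.3, 0.0, -0.4]
opening: 0.315
```

```bash
python3 - <<'E'
from h import *
togo([.427,.139,.038],-1.35)
from plant import r
print(r.get_state()["q"])
E
```

```text
t 4.33 pos [0.4268 0.139  0.0391] F [ 0.33  0.04 -0.44] M [-0.12 -0.05 -0.02] op 0.315 q [-0.44  0.89  0.04  2.23 -0.95  0.04  0.51]
turn [-0.0009  0.0004 -0.0006] shift cm [0.   0.02 0.11]
[-0.44459403  0.89183703  0.04484476  2.22604991 -0.94657596  0.04306863
  0.50561908]
```

Request:
carry_out(commands=[[[0,0,0,0,0,-0.2,0],[0,0,0,0,0,-0.6,0],[0,0,0,0,0,-1.4,0],[0,0,0,0,0,-2.6,0],[0,0,0,0,0,-4.2,0],[0,0,0,0,0,-6,0],[0,0,0,0,0,-8,0],[0,0,0,0,0,-10,0],[0,0,0,0,0,-11.5,0],[0,0,0,0,0,-12,0]]])

```text
clock: 5.17
tool_pos: [0.4266, 0.1393, 0.1608]
eef_rot: [0.715, 0.699, 0.0, -0.0]
contact_force: [0.0, -0.9, -5.4]
opening: 0.314
```

```bash
python3 - <<'E'
from h import *
from plant import r
togo([.6385,.1815,.16],-1.75)
for n in("side","top"):
    s=r.snapshot(n); np.savez(f"{n}3.npz",**s); s=s["pixels"]
    cv2.imwrite(f"pics/{n}3.png",s[:,:,::-1])
togo([.6385,.1815,.16],-1.75)
E
```

```text
t 5.17 pos [0.4266 0.1393 0.1608] F [ 0.02 -0.87 -5.45] M [-0.12  0.01  0.01] op 0.314 q [-0.71  0.69  0.49  2.19 -0.77  0.44  0.37]
turn [-0.0002 -0.0004  0.007 ] shift cm [ 4.72 21.08  0.07]
t 5.27 pos [0.4265 0.1394 0.1595] F [-0.28  0.31 -4.9 ] M [-0.07  0.04  0.02] op 0.315 q [-0.71  0.69  0.48  2.19 -0.77  0.44  0.37]
turn [-0.0009 -0.0001  0.0073] shift cm [ 4.7  21.1  -0.06]
```

View pics/side3.png

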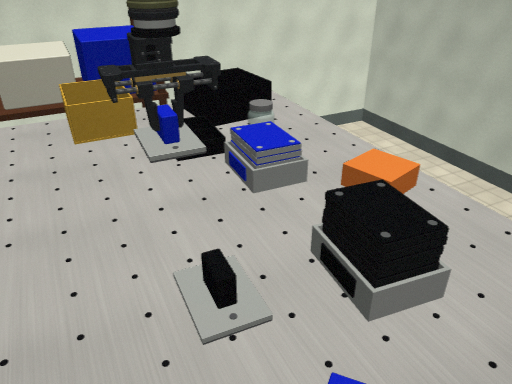

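The side view shows the plate held level under the gripper at (170,140), with the other plate untouched. Wrist load is about 4.9 N, which fits 0.45 kg. Now I'll carry it over the pile.

Request:
carry_out(commands=[[[0,0,0,0.2,0.8,0,0],[0,0,0,0.6,2.6,0,0],[0,0,0,1.1,5,0,0],[0,0,0.003,1.7,7.6,0,0],[0,0,0.004,2.3,10.4,0,0],[0,0,0.005,2.9,13.2,0,0],[0,0,0.006,3.6,16,0,0],[0,0,0.007,4.1,18.5,0,0],[0,0,0.007,4.5,20.3,0,0],[0,0,0.007,4.7,21.1,0,0]]])

```text
clock: 6.1
tool_pos: [0.641, 0.1813, 0.1563]
eef_rot: [0.718, 0.696, -0.001, -0.0]
contact_force: [0.6, -0.2, -5.8]
opening: 0.318
```

```bash
python3 - <<'E'
from h import *
from plant import r
for n in("side","top"):
    s=r.snapshot(n); np.savez(f"{n}4.npz",**s); s=s["pixels"]
    c=s[20:220,170:350] if n=="side" else s[60:220,60:290]
    cv2.imwrite(f"pics/{n}4.png",cv2.resize(c,None,fx=3,fy=3,interpolation=2)[:,:,::-1])
togo([.6385,.1815,.16],-1.75)
E
```

```text
t 6.2 pos [0.6395 0.1809 0.1563] F [ 0.56 -0.18 -5.08] M [-0.06  0.12 -0.02] op 0.316 q [-0.64  0.94  0.62  1.54 -0.64  0.88  0.17]
turn [-0.0033  0.0009 -0.0001] shift cm [ 0.05 -0.1  -0.37]
```

View pics/side4.png

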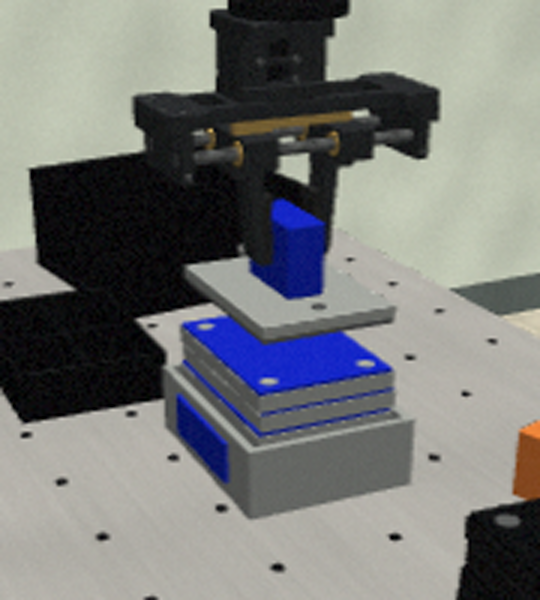

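View pics/top4.png

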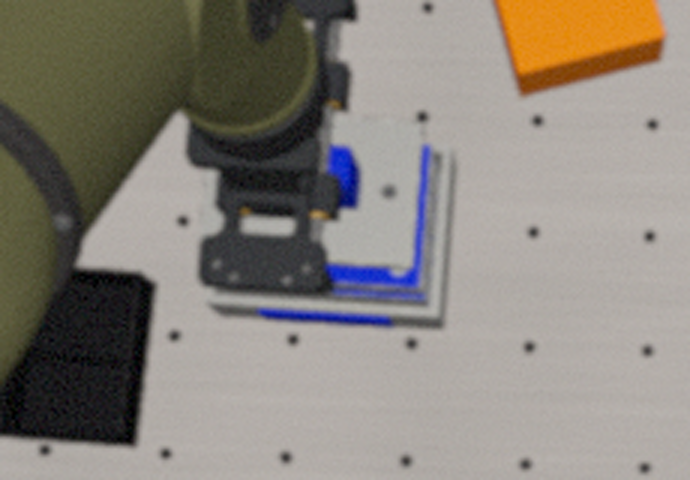

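Both views show the plate's −y rivet (top (189.7,124), side (276.3,122.3)) above the film. I'll triangulate it to check centring.

```bash
cat >> h.py <<'E'
def blob(im,uv,dark,r=4):
    u,v=np.round(uv).astype(int); x=im["pixels"][v-r:v+r+1,u-r:u+r+1,0].astype(float)
    w=(np.median(x)-x if dark else x-np.median(x)); w[w<0.4*w.max()]=0
    n,l=cv2.connectedComponents((w>0).astype(np.uint8)); k=l[r,r]; w=w*(l==k)
    yy,xx=np.mgrid[-r:r+1,-r:r+1]; return np.array([u+(w*xx).sum()/w.sum(),v+(w*yy).sum()/w.sum()])
E
python3 - <<'E'
from h import *
t=load("top",4);s=load("side",4)
a=blob(t,(189.7,124),1,3);b=blob(s,(276.3,122.3),1,3);x,e=tri(t,a,s,b);print(a,b,x.round(4),e)
for yw in(-1.35,-1.75):
    w=np.radians(yw);print("plate centre",(x+.05*np.array([-np.sin(w),np.cos(w),0])).round(4))
# plate corners via top (z of plate top), and side
for nm,uv,im in[("top -y+x",(60+425/3,60+119/3),t),("top -y-x",(60+413/3,60+268/3),t),("side -y-x",(170+265/3,20+332/3),s),("side -y+x",(170+396/3,20+310/3),s),("side +y-x",(170+186/3,20+266/3),s)]:
    print(nm,onz(im,uv,x[2])[0].round(4))
E
```

```text
[189.26750449 123.51705566] [275.74879227 121.65056361] [0.639  0.1312 0.1308] 0.00041349885956678525
plate centre [0.6402 0.1812 0.1308]
plate centre [0.6406 0.1811 0.1308]
top -y+x [0.6876 0.1095 0.1308]
top -y-x [0.5893 0.1127 0.1308]
side -y-x [0.5871 0.1033 0.1308]
side -y+x [0.6794 0.1001 0.1308]
side +y-x [0.5938 0.2424 0.1308]
```

Plate centre is (0.6404, 0.1811) against the pile's (0.6385, 0.1817), with an underside gap of about 32 mm. I'll correct sideways and descend most of the gap.

Request:
carry_out(commands=[[[0,0,0,0,-0.1,0.1,0],[-0.002,0,0,0.05,-0.15,0.4,0],[-0.003,0,0,0.05,-0.15,0.8,0],[-0.003,0,0,0.05,-0.15,1.2,0],[-0.003,0,0,0.05,-0.15,1.6,0],[-0.003,0,0,0.05,-0.15,1.9,0],[-0.003,0,0,0.05,-0.15,2.1,0],[-0.003,0,0,0.05,-0.15,2.2,0],[-0.003,0,0,0.05,-0.15,2.2,0],[-0.003,0,0,0.05,-0.15,2.2,0]]])

```text
clock: 7.03
tool_pos: [0.6373, 0.1814, 0.1368]
eef_rot: [0.718, 0.696, 0.0, 0.001]
contact_force: [-0.6, -0.4, -5.4]
opening: 0.313
```

```bash
python3 - <<'E'
from h import *
from plant import r
for n in("side","top"):
    s=r.snapshot(n); np.savez(f"{n}5.npz",**s); s=s["pixels"]
    c=s[60:200,200:350] if n=="side" else s[60:200,100:250]
    cv2.imwrite(f"pics/{n}5.png",cv2.resize(c,None,fx=4,fy=4,interpolation=2)[:,:,::-1])
togo([.6385,.1815,.13],-1.75)
E
```

```text
t 7.13 pos [0.6374 0.1815 0.1369] F [-0.49  0.13 -4.92] M [-0.07  0.03 -0.03] op 0.317 q [-0.64  0.95  0.6   1.56 -0.66  0.84  0.18]
turn [ 0.0018  0.0002 -0.0004] shift cm [0.01 0.11 0.69]
```

View pics/side5.png

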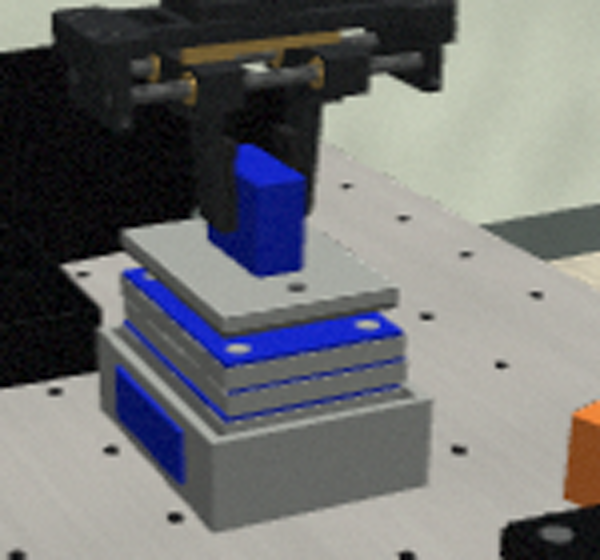

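View pics/top5.png

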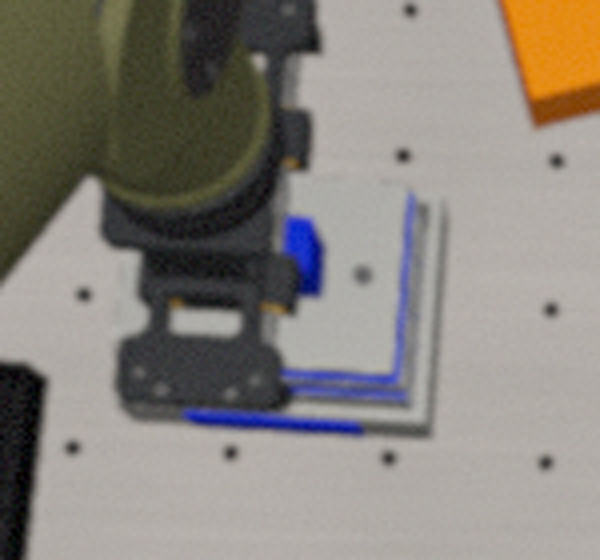

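Rivet now at top (190.5,128.5), side (274.3,131.8), with a narrow even strip of blue film around the plate.

```bash
python3 - <<'E'
from h import *
t=load("top",5);s=load("side",5)
a=blob(t,(190.2,128.2),1,3);b=blob(s,(273.9,131.4),1,3);x,e=tri(t,a,s,b);w=np.radians(-1.75);print(a,b,x.round(4),e,"centre",(x+.05*np.array([-np.sin(w),np.cos(w),0])).round(4))
# -y studs of film visible in side view vs start
for p in[(260,147),(291.5,141)]:
    try:
        u=blob(s,p,0,4);print("stud",u,onz(s,u,.0867)[0].round(4))
    except Exception as ex: print(ex)
E
```

```text
[190.32902033 128.37892791] [273.56672158 131.5354201 ] [0.6348 0.1312 0.1111] 0.0006595725989496649 centre [0.6363 0.1812 0.1111]
stud [259.13801079 146.55666924] [0.6011 0.1282 0.0867]
stud [291.37958818 140.5908684 ] [0.6727 0.1261 0.0867]
```

Request:
carry_out(commands=[[[0,0,0,0.03,0.1,0.1,0],[0,0,0,0.05,0.2,0.3,0],[0,0,0,0.05,0.2,0.5,0],[0,0,0,0.05,0.2,0.65,0],[0,0,0,0.05,0.2,0.75,0],[0,0,0,0.05,0.2,0.8,0],[0,0,0,0.05,0.2,0.8,0],[0,0,0,0.05,0.2,0.8,0]]])

```text
clock: 7.8
tool_pos: [0.6392, 0.1819, 0.1287]
eef_rot: [0.718, 0.696, 0.0, 0.001]
contact_force: [0.1, -0.5, -5.2]
opening: 0.318
```

```bash
python3 - <<'E'
from h import *
from plant import r
for n in("side","top"):
    s=r.snapshot(n); np.savez(f"{n}6.npz",**s)
togo([.6385,.1815,.126],-1.75)
t=load("top",6);s=load("side",6)
a=blob(t,(190.2,129.5),1,3);b=blob(s,(274.2,135.5),1,3);x,e=tri(t,a,s,b);w=np.radians(-1.75);print(a,b,x.round(4),e,"centre",(x+.05*np.array([-np.sin(w),np.cos(w),0])).round(4))
for n,c in(("side",s["pixels"][60:200,200:350]),("top",t["pixels"][60:200,100:250])):
    cv2.imwrite(f"pics/{n}6.png",cv2.resize(c,None,fx=4,fy=4,interpolation=2)[:,:,::-1])
E
```

```text
t 7.9 pos [0.6392 0.1819 0.1288] F [-0.13 -0.12 -5.22] M [-0.05  0.04 -0.05] op 0.318 q [-0.64  0.97  0.59  1.56 -0.67  0.83  0.19]
turn [ 0.0014  0.0003 -0.0005] shift cm [-0.04 -0.07  0.28]
[190.52302026 128.52486188] [274.44854881 135.13852243] [0.637  0.1318 0.1029] 0.00036001633648104393 centre [0.6385 0.1817 0.1029]
```

View pics/side6.png

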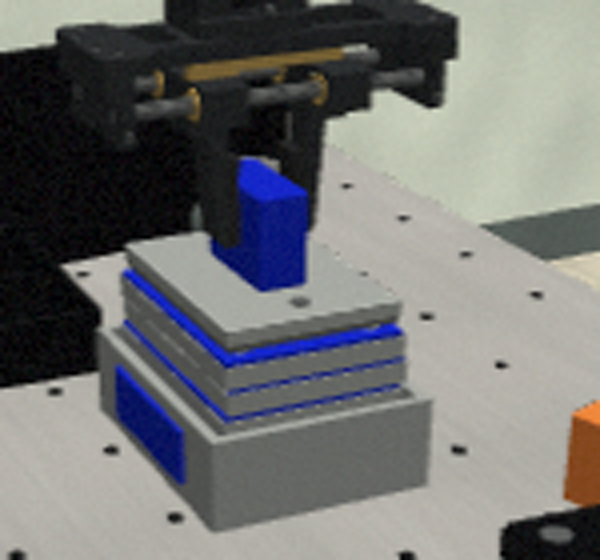

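View pics/top6.png

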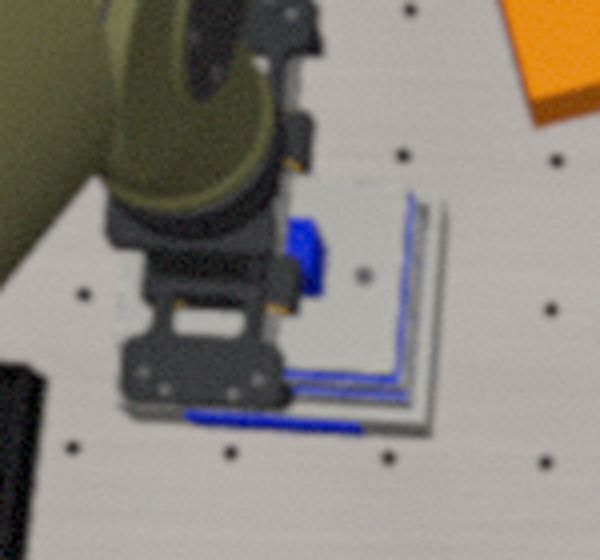

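Centred exactly at (0.6385, 0.1817) with about 4 mm left. From here I'll lower by feel.

Request:
carry_out(commands=[[[0,0,0,0,0,0.05,0],[0,0,0,0,0,0.1,0],[0,0,0,0,0,0.15,0],[0,0,0,0,0,0.2,0],[0,0,0,0,0,0.2,0]]])

```text
clock: 8.32
tool_pos: [0.6391, 0.1819, 0.1265]
eef_rot: [0.718, 0.696, 0.0, 0.001]
contact_force: [-0.7, 0.1, -5.0]
opening: 0.313
```

Request:
carry_out(commands=[[[0,0,0,0,0,0.05,0],[0,0,0,0,0,0.1,0],[0,0,0,0,0,0.1,0],[0,0,0,0,0,0.1,0]]])

```text
clock: 8.65
tool_pos: [0.6392, 0.1819, 0.1257]
eef_rot: [0.718, 0.696, 0.0, 0.001]
contact_force: [0.4, 0.8, -5.7]
opening: 0.312
```

Request:
carry_out(commands=[[[0,0,0,0,0,0.05,0],[0,0,0,0,0,0.1,0],[0,0,0,0,0,0.1,0],[0,0,0,0,0,0.1,0]]])

```text
clock: 8.98
tool_pos: [0.6392, 0.1819, 0.1247]
eef_rot: [0.718, 0.696, 0.0, 0.001]
contact_force: [0.3, -0.4, -4.9]
opening: 0.314
```

Request:
carry_out(commands=[[[0,0,0,0,0,0.05,0],[0,0,0,0,0,0.1,0],[0,0,0,0,0,0.1,0],[0,0,0,0,0,0.1,0]]])

```text
clock: 9.32
tool_pos: [0.6393, 0.1819, 0.1242]
eef_rot: [0.718, 0.696, 0.001, 0.001]
contact_force: [-1.7, -0.3, 0.3]
opening: 0.315
```

Contact: the load went from −5 N to about 0. I'll lower a touch more so that it seats fully.

Request:
carry_out(commands=[[[0,0,0,0,0,0.05,0],[0,0,0,0,0,0.1,0],[0,0,0,0,0,0.1,0],[0,0,0,0,0,0.1,0]]])

```text
clock: 9.65
tool_pos: [0.6393, 0.1819, 0.1231]
eef_rot: [0.718, 0.696, 0.001, 0.001]
contact_force: [-1.5, -1.0, 4.7]
opening: 0.316
```

```bash
python3 - <<'E'
from h import *
from plant import r
for n in("side","top"):
    s=r.snapshot(n); np.savez(f"{n}7.npz",**s)
togo([.6385,.1815,.124],-1.75)
t=load("top",7);s=load("side",7)
a=blob(t,(190.6,129),1,3);b=blob(s,(274.4,137),1,3);x,e=tri(t,a,s,b);w=np.radians(-1.75);print(a,b,x.round(4),e,"centre",(x+.05*np.array([-np.sin(w),np.cos(w),0])).round(4))
cv2.imwrite(f"pics/side7.png",cv2.resize(s["pixels"][60:200,200:350],None,fx=4,fy=4,interpolation=2)[:,:,::-1])
E
```

```text
t 9.75 pos [0.6393 0.1819 0.123 ] F [-1.48  0.07  3.32] M [-0.06  0.76  0.01] op 0.316 q [-0.63  0.97  0.59  1.56 -0.68  0.82  0.19]
turn [ 0.0016  0.0002 -0.0005] shift cm [-0.04 -0.08 -0.1 ]
[190.8297491  129.29569892] [274.48425787 137.64317841] [0.637  0.1317 0.0976] 0.00019858366429654047 centre [0.6385 0.1817 0.0976]
```

View pics/side7.png

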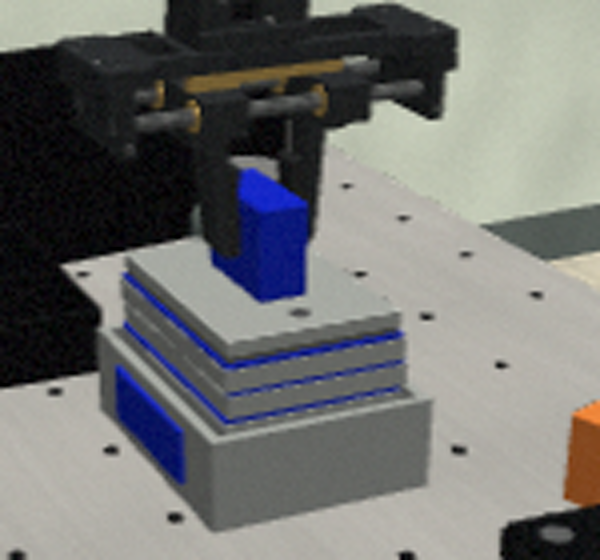

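The plate rests: net force is about +4 N after a 5 N weight, and the film line is even. The moment of 0.76 N·m suggests it bears on the −x edge, so I'll tilt slightly to even it before letting go.

Request:
carry_out(commands=[[[0.003,0,0,0,0,0,0],[0.006,0,0,0,0,0,0],[0.006,0,0,0,0,0,0],[0.006,0,0,0,0,0,0]]])

```text
clock: 10.08
tool_pos: [0.6395, 0.1819, 0.1229]
eef_rot: [0.718, 0.696, -0.002, -0.001]
contact_force: [-2.9, -0.3, 4.5]
opening: 0.317
```

```bash
python3 - <<'E'
from h import *
togo([.6385,.1815,.124],-1.75)
E
```

```text
t 10.08 pos [0.6395 0.1819 0.1229] F [-2.86 -0.31  4.5 ] M [-0.07  0.47  0.02] op 0.317 q [-0.63  0.98  0.59  1.55 -0.67  0.83  0.19]
turn [-0.004   0.0003 -0.0004] shift cm [-0.04 -0.1  -0.11]
```

Request:
carry_out(commands=[[[0,0,0,0,-0.03,0,2.9],[0,0,0,0,-0.03,0,3.1],[0,0,0,0,-0.03,0,3.4],[0,0,0,0,-0.03,0,3.8],[0,0,0,0,-0.03,0,4.4],[0,0,0,0,-0.03,0,5],[0,0,0,0,-0.03,0,5.6],[0,0,0,0,-0.03,0,6],[0,0,0,0,-0.03,0,6],[0,0,0,0,-0.03,0,6]]])

```text
clock: 10.92
tool_pos: [0.6389, 0.1819, 0.1227]
eef_rot: [0.718, 0.696, -0.002, -0.002]
contact_force: [0.1, -0.3, -0.5]
opening: 0.684
```

```bash
python3 - <<'E'
from h import *
togo([.6385,.1815,.124],-1.75)
E
```

```text
t 10.92 pos [0.6389 0.1819 0.1227] F [ 0.1  -0.28 -0.48] M [-0.14  0.07 -0.03] op 0.684 q [-0.63  0.98  0.59  1.55 -0.67  0.83  0.19]
turn [-0.0046  0.0003 -0.0005] shift cm [-0.05 -0.04 -0.13]
```

Released and free of forces. Raising straight up.

Request:
carry_out(commands=[[[0,0,0,0,0,-0.3,6],[0,0,0,0,0,-1,6],[0,0,0,0,0,-2,6],[0,0,0,0,0,-3.5,6],[0,0,0,0,0,-5,6],[0,0,0,0,0,-7,6],[0,0,0,0,0,-9,6],[0,0,0,0,0,-11,6],[0,0,0,0,0,-12.5,6],[0,0,0,0,0,-13,6]]])

```text
clock: 11.75
tool_pos: [0.6411, 0.1816, 0.2567]
eef_rot: [0.718, 0.696, 0.001, 0.0]
contact_force: [-0.3, -0.4, -0.4]
opening: 0.685
```

Request:
carry_out(commands=[[[0,0,0,1,-0.3,0,6],[0,0,0,3,-1,0,6],[0,0,0,5.5,-2,0,6],[0,0,0,8,-3,0,6],[0,0,0,11,-4,0,6],[0,0,0,14,-5,0,6],[0,0,0,17,-6,0,6],[0,0,0,19,-7,0,6],[0,0,0,20,-7,0,6],[0,0,0,20,-7,0,6]]])

```text
clock: 12.58
tool_pos: [0.5739, 0.3878, 0.2515]
eef_rot: [0.716, 0.698, -0.002, -0.003]
contact_force: [0.6, -0.3, -1.0]
opening: 0.683
```

```bash
python3 - <<'E'
from h import *
from plant import r
for n in("side","top"):
    s=r.snapshot(n); np.savez(f"{n}8.npz",**s)
    cv2.imwrite(f"pics/{n}8.png",s["pixels"][:,:,::-1])
togo([.6385,.1815,.124],-1.75)
E
```

```text
t 12.68 pos [0.5762 0.3825 0.2524] F [ 0.41 -1.8   0.29] M [-0.13  0.05 -0.  ] op 0.684 q [-0.97  0.88  0.72  1.35 -0.6   1.13 -0.21]
turn [-0.0047  0.0024 -0.0016] shift cm [-19.86   6.94  12.86]
```

View pics/side8.png

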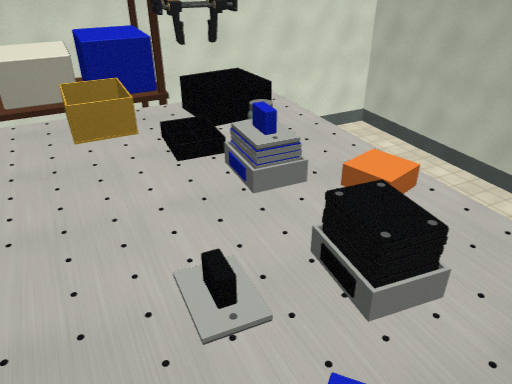

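View pics/top8.png

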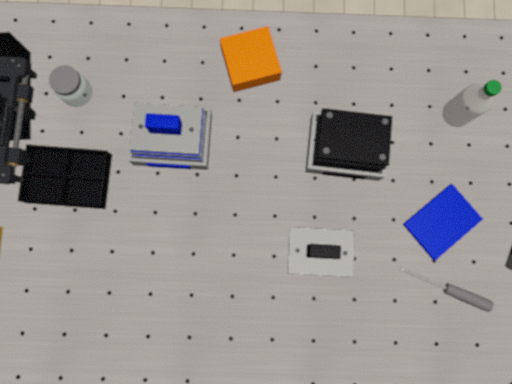

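The arm is clear and the plate lies on the blue pile, with its grip at top (163,123). I'll check its position and yaw by the rivets.

```bash
python3 - <<'E'
from h import *
t=load("top",8);s=load("side",8)
cv2.imwrite("pics/top8c.png",cv2.resize(t["pixels"][90:180,115:225],None,fx=6,fy=6,interpolation=2)[:,:,::-1])
w=np.radians(-1.75);ax=np.array([-np.sin(w),np.cos(w),0])
pc=np.array([.6385,.1817,.0985])
R2=[]
for k in(1,-1):
    q=proj(t,pc+k*.05*ax)[0];
    try: a=blob(t,q,1,3);print("pred",q.round(1),"seen",a.round(1));R2.append(onz(t,a,.098)[0])
    except Exception as ex: print(q,ex)
if len(R2)==2:
    d=R2[0]-R2[1];print("centre",np.mean(R2,0).round(4),"span",np.linalg.norm(d).round(4),"yaw",np.degrees(np.arctan2(-d[0],d[1])).round(2))
q=proj(s,pc-.05*ax)[0];b=blob(s,q,1,3);x,e=tri(t,blob(t,proj(t,pc-.05*ax)[0],1,3),s,b);print("rivet -y tri",x.round(4),e)
E
```

```text
pred [140.2 126.1] seen [140.2 126. ]
pred [190.7 129.2] seen [190.9 129.3]
centre [0.6387 0.1816 0.098 ] span 0.1003 yaw -1.87
rivet -y tri [0.6367 0.1314 0.0988] 0.00020598203593300034
```

View pics/top8c.png

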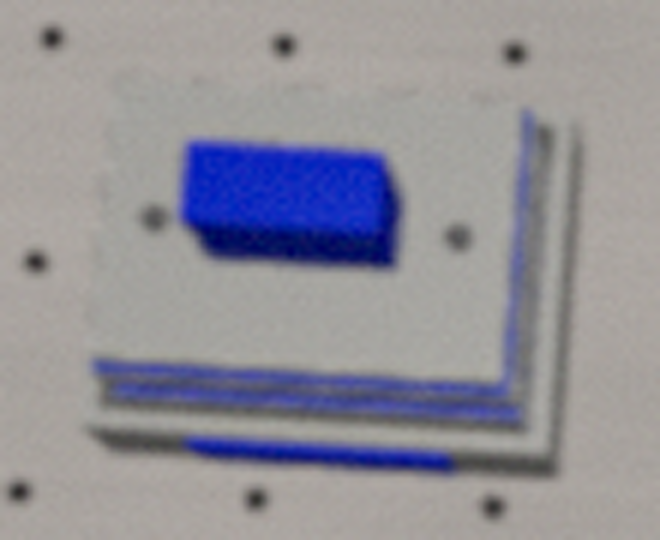

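The plate is centred to within 0.3 mm, its yaw is within about 0.1°, and it lies flat with an even film margin. Handing in.

```bash
python3 -c "
from plant import r
print(r.finish_job())"
```

```text
the job is handed in; nothing more can be done
None
```

The blue-grip press plate is lying on the blue-filmed pile, and the job is handed in at about 12.7 s of the 35 s allowed; no verdict was reported.

- **Pick-up:** the first descent stopped about 4 mm short because joint 6 reached its lower limit. I gripped about 13 mm higher on the block than its middle instead. The hold was firm: opening about 28 mm and wrist load about 5 N, which fits 0.45 kg.
- **Placing:** I corrected the sideways position from the images, then lowered in 1 mm steps. The vertical reading went from −5 N to 0 N at contact. After one more millimetre it read +3 to +5 N, and I let go there.
- **Uneven contact:** at contact the wrist moment was 0.76 N·m, which suggested one edge was bearing first. A 0.3° tilt brought it down to 0.47 N·m. It was not fully gone when I released.
- **Last checks:** the plate's centre measured (0.6387, 0.1816) against the pile's (0.6385, 0.1817), with yaw −1.87° against −1.76°. The rivet on the plate's top face is at z = 0.099, which matches the pile height plus the plate's thickness.
- **Surroundings:** the arm was clear of everything, and the black-grip plate and black pile looked unmoved in the images.

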